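# Discharge the drive-board test fixture, unlatch its hold-down and hold it up

### The job

The drive board in the test fixture has to come out. First slide the shorting plug out of its stand and fully home into the fixture's discharge socket, so that its collar sits on the socket; only then pull the sprung latch of the hold-down arm sideways, lift the arm's coupler off the ball and raise it about 6 cm, leaving the plug home and the other things on the bench alone. Finish while still holding the arm up in the gripper, steady: it falls if let go.

Things in the scene. Friction and masses are not known exactly. Their poses are not given: they have to be found in the camera images.
- plug: Shorting plug, upright at the start, 105 mm tall, 90 g: a brass rod of 18 mm diameter and 50 mm length with a tapered foot, then a grey collar of 32 mm diameter (50 to 58 mm above the foot), then a grey round grip of 22 mm diameter (58 to 105 mm above the foot). Origin: centre of the foot's underside; z runs up the rod. It stands loosely in the stand, foot 10 mm above the bench.
- stand: Grey parking block, 56 x 56 mm, 40 mm tall, fixed to the bench, with a loose 21 mm hole, 30 mm deep, in the middle of its top. Origin: centre of its underside.
- fixture: Test fixture fixed to the bench, aluminium base 330 mm (its x) by 205 mm (its y from -137 to +67), 12 mm thick. Origin on the bench; its x points from the ball (end near the robot) to the arm's hinge (far end). The ball stud stands at x -115, y 0; the arm's hinge axis runs along y at x +130, height 100 mm; a circuit board lies between, under the arm; the grey square socket tower stands at x -60, y -108.
- socket_mouth (a point): Centre of the mouth of the discharge socket, 70 mm above the bench: a vertical round 20 mm hole, 54 mm deep, with a 3 mm chamfer, in the top of a grey 46 x 46 mm tower. The plug is home when its collar rests on the mouth, its foot then 50 mm below this point.
- ball (a point): Centre of the steel ball stud, 32 mm diameter, 80 mm above the bench; flat underside on a thin neck. Its axes are the fixture's.
- coupler: Hold-down arm with its coupler, steel, about 0.5 kg with the latch, hinged at the far end (origin on the hinge axis): a beam 26 mm wide, its top 110 mm above the bench when down, with the dark steel coupler box (46 x 48 mm) over the ball at its near end; it carries the latch. Force needed at the coupler to lift it: about 4 N.
- cup (a point): Centre of the coupler's cup: coincides with the ball's centre when the arm is down; its height tells how far the coupler is raised. It lies 245 mm from the hinge axis.
- latch_grip (a point): Middle of the latch's upright flat steel handle on top of the coupler: 24 mm (fixture x) by 14 mm (fixture y) and 46 mm tall, its foot 118 mm and its top 164 mm above the bench with the arm down. Pinch it across its 14 mm width (along fixture y). It rises and turns with the arm; its axes are the fixture's when the arm is down.
- latch (a joint): Latch slide in m: 0 latched (fork under the ball), grows as the handle is pulled along the fixture's +y; the fork is clear of the ball beyond 0.012, the stop is at 0.018. A spring pulls it back with 4 N at 0 and 8.5 N at the stop, so it must stay pulled while the arm is being lifted.
- holddown (a joint): Hold-down arm angle in rad: 0 down on the ball, grows as the coupler rises (0.25 is about 60 mm at the coupler), stop at 0.6. Its weight brings it down when released.
- flux: Bystander: white bottle, 44 mm diameter, 85 mm tall, standing on the bench on the side opposite to the stand. Origin: centre of its underside. Leave alone.
- meter: Bystander: yellow hand meter lying on the bench, 165 x 82 x 36 mm. Origin: centre of its underside. Leave alone.
- spool: Bystander: grey spool, 56 mm diameter, 40 mm tall. Origin: centre of its underside. Leave alone.

How it is judged:
By the outcome, as a careful person would: the job done as asked, in the order asked, and still so for the second after the job is handed in, while the arm keeps its last pose, push and grip.
It also fails if it takes over 61 s, if anything falls off the work surface, if the arm or the gripper's body presses on something with over 40 N, if the wrist force passes 120 N, or if a joint passes its speed limit or range.

### The arm

A 7-joint arm with a two-finger parallel gripper is mounted at the origin on the work surface. World frame = base frame: x ahead of the robot, y to its left, z up, the work surface at z = 0. Lengths are in m, angles in rad, forces in N, time in s.
With the tool pointing down it reaches from about 0.4 to 0.875 m from the base axis. Payload 19.3 kg.
Tool frame: the origin (TCP) lies at the very end of the fingers, on their centre line; the grasp point (between the pads) lies bot.grasp_offset behind it (bot.grasp_offset is the distance from the TCP to the grasp point, in m); z points along the fingers, y is the direction in which the jaws open and shut (so a half turn about z gives the same grasp; the last joint's range is limited). The gripper opens to 85 mm and grips with 20 to 120 N. Pads are 22 mm wide; open, the fingers measure 114 mm over their backs; the gripper's body (76 mm by 85 mm) begins 54 mm behind the grasp point. The pads swing forward as they close: fully open they stand 13 mm farther back than shut.
Start: joints at [-1.408, 0.521, -0.036, 1.599, 0.021, 1.021, -0.113], TCP at [0.144, 0.608, 0.231] pointing down, gripper open.
Joint ranges: [-2.91, 2.91], [-0.3, 2.13], [-1.5, 1.42], [0.17, 2.43], [-1.26, 4.41], [0.16, 1.93], [-2.52, 2.52]. Speed limits (rad/s): [1.89, 1.89, 2.39, 2.39, 3.01, 3.01, 3.01].

### API

Orientations are given as [roll, pitch, yaw] about the fixed x, y, z axes, in that order (R = Rz(yaw) Ry(pitch) Rx(roll)).
In Python, from workcell import bot gives the robot as it stands. The module is installed in compiled form; this text tells all that it offers.
- The arm moves only by the shell command python3 -m handwheel 'ROWS' [OPENING] [FORCE]. ROWS is JSON, a list of rows, each a list of 6 numbers: the shift along the tool's x, y, z as a fraction of full scale, then the turn, a rotation vector about the tool's x, y, z as a fraction of full scale. In form: [[x, y, z, rx, ry, rz], ...]. A call has 1 to 8 rows; each row shifts and turns the commanded pose from where the row before left it, along the tool's axes as they then stand; what a row does not reach is not made up. Full scale, the value 1, is 0.025 m for a shift and 360 degrees for a turn. A row lasts 1/8 s, in which the tool goes at most 62.5 mm and 10.7 degrees, less where a joint would pass 70% of its speed; a pose out of reach is approached as far as the arm can. A call with a number of a shift or a turn outside -1 to 1 is refused whole. A call with a gripper value outside its range is refused whole. OPENING is the closure, from -1 (fully open) to 1 (shut), set as the call begins (- or left out, the last holds). The fingers move at their own pace and stop on an object; FORCE is the grip in N (left out, the last holds). Time passes only in rows, so rows that do not move let the fingers close. It gives the time, the measured TCP pose, the force and the opening at its end, in the units of the state.
- bot.observe(): the state, without advancing time (a new reading comes with each control period).
- bot.grab_frame(name): name is "scene" or "top"; returns a dict with "pixels" (384x512x3 uint8, blue, green, red), "vertical_fov" (degrees; the focal length in pixels is half the picture's height over the tangent of half this angle, whatever the lens; pixels are square), "cx", "cy" (the principal point, pixels), "R" (3x3) and "t" (3): a world point X has camera coordinates R X + t. Camera axes: x right, y down, z forward; pixel columns grow to the right and rows downward; lengths in m; the calibration is good to about 2 mm. A picture is of the moment at which its call begins. There is no depth.
- bot.job_done(): hands the job in, once; it reports no verdict.
Trained networks look in a picture, given as the dict that the camera call returned (one of the last four; its "shot" number tells which), for a name from the list of things; names that differ only in an ending like _2 or _b are one class to them, and where a whole thing is asked for, a point or a joint stands for the part that bears it (a point fixed in the world has none). Each returns a list of dicts, best first, with "score" (0 to 1); they miss things now and then, are a little off and sometimes report something else, mostly with a low value. They report only what shows in the picture. A call takes as long as a camera call.
- bot.trace(picture, thing): "region" (384x512 bool, what is visible of it) and "point" ([column, row] in pixels, amid what is visible of it).
The state is a dict: "clock": time; "qpos": joint angles; "qd": joint speeds; "joint_efforts": joint torques, N m; "position": TCP position; "tool_rot": TCP orientation; "force": force on the tool from outside, world axes, zero at the start; "moment": the same for the moment, N m; "grip_width": finger opening in m.
Only numpy, scipy, OpenCV 4.12 (cv2) and the standard library are available. Lean on these libraries where they do the work, as an engineer would, in place of code of your own. Each camera call takes 0.05 s, during which the arm holds its last target.

## Working session

There is one attempt and no reset: what is moved stays moved. The work goes in short steps, Python scripts to look and compute and a shell command to move; the robot and the scene stay as the last step left them, time stands still between calls to the robot, and variables do not carry over. Pictures are saved under pics/ and viewed, and the job is handed in when it is done.

```bash
mkdir -p pics; ls; python3 - <<'E'
from workcell import bot
import cv2,numpy as np
print(bot.observe(), bot.grasp_offset)
for n in ("scene","top"):
    f=bot.grab_frame(n); cv2.imwrite(f"pics/{n}0.png",f["pixels"])
    print(n,f["vertical_fov"],f["cx"],f["cy"],f["R"],f["t"],f["shot"], f.keys())
    np.savez(f"{n}0.npz",R=f["R"],t=f["t"],c=[f["cx"],f["cy"],f["vertical_fov"]])
    for th in ("plug","stand","fixture","coupler","latch_grip","flux","meter","spool"):
        r=bot.trace(f,th)
        for d in r[:2]:
            ys,xs=np.nonzero(d["region"])
            print(th,round(d["score"],2),d["point"],d["region"].sum(),(xs.min(),xs.max(),ys.min(),ys.max()) if len(xs) else None)
            
E
```

```text
pics
{'clock': 0.0, 'qpos': array([-1.40820666,  0.52202497, -0.03633826,  1.59997178,  0.02115901,
        1.02110018, -0.11280123]), 'qd': array([ 5.12257102e-04,  3.55376473e-05, -1.01450809e-03,  8.20465007e-05,
       -8.26767629e-04,  5.76499256e-04, -2.46614745e-04]), 'joint_efforts': array([-1.79675284e-03, -9.27109051e+01,  1.97895862e+00, -3.69929409e+01,
        1.76573783e-02,  8.31015495e-03,  3.89903960e-05]), 'position': array([0.14412581, 0.60782266, 0.23073174]), 'tool_rot': array([-3.14047184e+00,  3.90116866e-05,  2.90877913e+00]), 'force': array([-0.76276865, -0.2703355 ,  0.20587302]), 'moment': array([0.0534432 , 0.02195672, 0.00696112]), 'grip_width': 0.08537693843806198} 0.0187
scene 48.31973744452904 256.10579377261155 190.50030451715216 [[-0.6065002   0.79506324  0.00565162]
 [ 0.53753415  0.41526547 -0.73390164]
 [-0.58584515 -0.44207356 -0.67923224]] [ 0.35122633 -0.23843127  1.91586513] 1 dict_keys(['pixels', 'vertical_fov', 'cx', 'cy', 'R', 't', 'shot'])
plug 0.57 [263.4, 212.4] 1002 (np.int64(223), np.int64(296), np.int64(186), np.int64(240))
stand 0.88
[... 1183 characters left out ...]
4(208), np.int64(284), np.int64(123), np.int64(223))
coupler 0.58 [235.5, 169.6] 871 (np.int64(216), np.int64(251), np.int64(126), np.int64(206))
latch_grip 0.73 [226.1, 200.3] 156 (np.int64(217), np.int64(232), np.int64(191), np.int64(202))
latch_grip 0.6 [336.9, 215.8] 139 (np.int64(333), np.int64(346), np.int64(213), np.int64(225))
flux 0.72 [339.0, 218.0] 163 (np.int64(332), np.int64(347), np.int64(213), np.int64(226))
meter 0.72 [113.2, 217.8] 1196 (np.int64(97), np.int64(132), np.int64(193), np.int64(243))
meter 0.57 [246.1, 173.0] 5224 (np.int64(209), np.int64(284), np.int64(122), np.int64(223))
spool 0.59 [401.0, 184.5] 228 (np.int64(394), np.int64(411), np.int64(178), np.int64(194))
```

```bash
python3 - <<'E'
import cv2
a=cv2.imread("pics/top0.png")
cv2.imwrite("pics/top0z.png",cv2.resize(a[100:250,90:290],None,fx=4,fy=4,interpolation=cv2.INTER_CUBIC))
a=cv2.imread("pics/scene0.png")
cv2.imwrite("pics/scene0z.png",cv2.resize(a[140:290,190:390],None,fx=4,fy=4,interpolation=cv2.INTER_CUBIC))
E
```

```text
(no output)
```

View pics/top0.png

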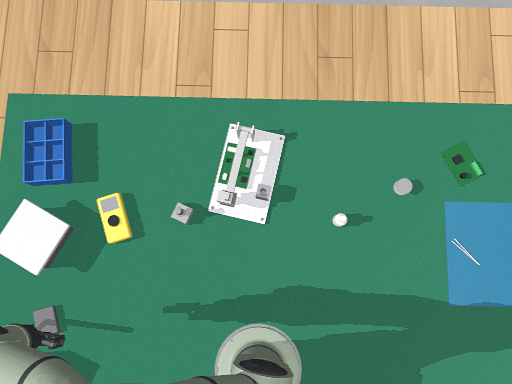

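View pics/scene0.png

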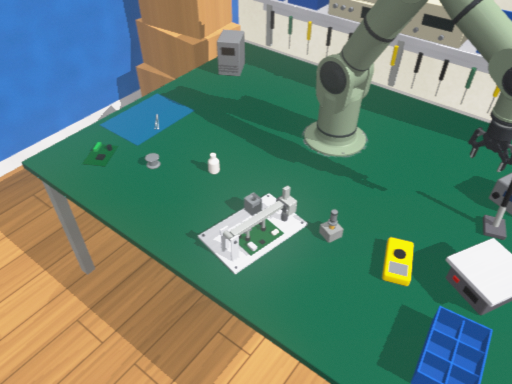

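```bash
echo
```

```text
(no output)
```

View pics/top0z.png

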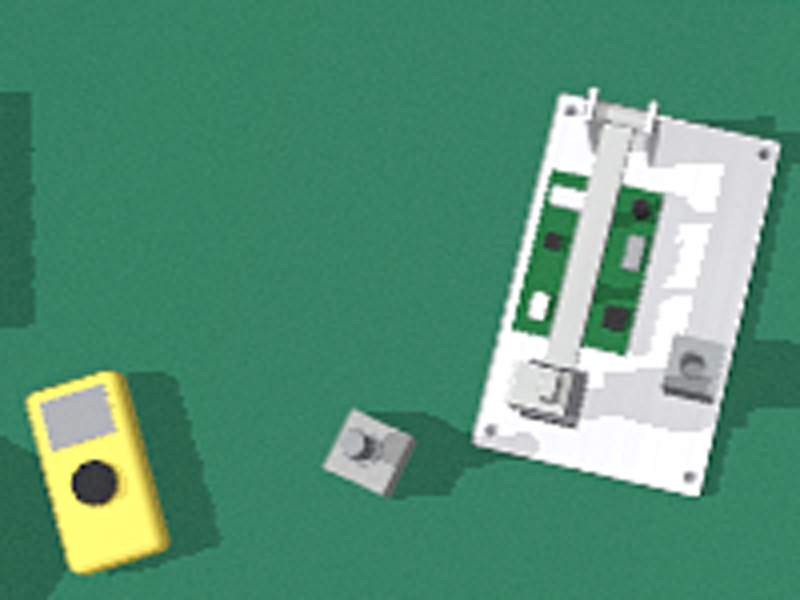

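View pics/scene0z.png

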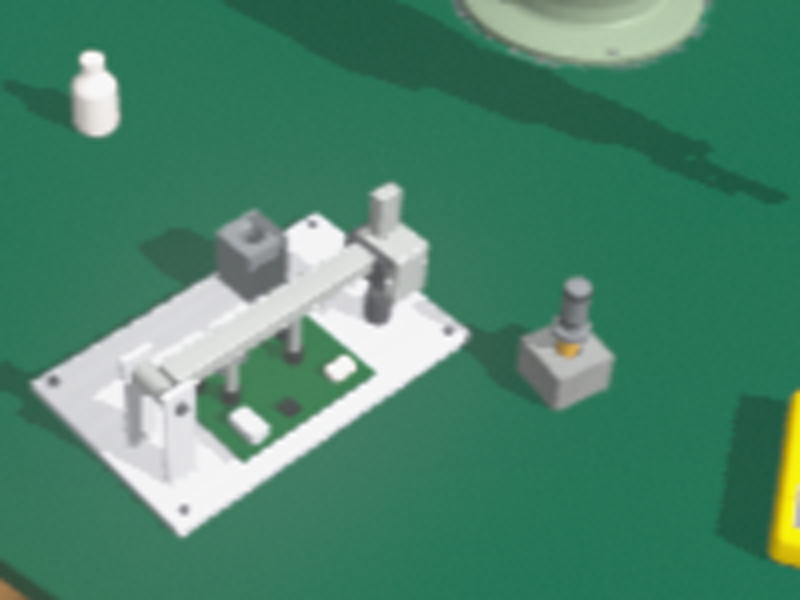

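```bash
cat > h.py <<'E'
import numpy as np,cv2
from scipy.optimize import least_squares
from scipy.ndimage import map_coordinates
class Cam:
    def __init__(s,R,t,cx,cy,fov): s.R,s.t,s.c=np.array(R),np.array(t),np.array([cx,cy]); s.f=192/np.tan(np.radians(fov)/2); s.C=-s.R.T@s.t
    def proj(s,X):
        p=np.atleast_2d(X)@s.R.T+s.t; return p[:,:2]/p[:,2:]*s.f+s.c
    def ray(s,uv):
        d=s.R.T@np.r_[(np.array(uv)-s.c)/s.f,1]; return d/np.linalg.norm(d)
    def atz(s,uv,z):
        d=s.ray(uv); return s.C+d*(z-s.C[2])/d[2]
def cam(f): return Cam(f["R"],f["t"],f["cx"],f["cy"],f["vertical_fov"])
def load(n):
    d=np.load(n); return Cam(d["R"],d["t"],*d["c"])
def Rz(a): c,s=np.cos(a),np.sin(a); return np.array([[c,-s,0],[s,c,0],[0,0,1]])
def fix(p,X): return np.atleast_2d(X)@Rz(p[2]).T+np.array([p[0],p[1],0])
E
python3 - <<'E'
from h import *
T,S=load("top0.npz"),load("scene0.npz")
print("C",T.C,S.C)
tc=np.array([[230,123.75],[285,136.25],[265,224.25],[208.75,210.75]])
sc=np.array([[235.75,273.75],[197.5,236.25],[268.25,193.25],[307.5,223.75]])
M=np.array([[.165,.067,.012],[.165,-.137,.012],[-.165,-.137,.012],[-.165,.067,.012]])
fs={}
for nm,L in (("both",[(T,tc),(S,sc)]),("top",[(T,tc)]),("scene",[(S,sc)])):
    r=least_squares(lambda p:np.concatenate([(c.proj(fix(p,M))-u).ravel() for c,u in L]),[.65,0,0.1])
    print(nm,r.x,np.abs(r.fun).max().round(2),r.fun.round(1))
    for k,X in dict(mouth=[-.06,-.108,.07],ball=[-.115,0,.08],lt=[-.115,0,.164],tower=[-.06,-.108,.07]).items():
        w=fix(r.x,X); print(k,w.round(4),T.proj(w).round(1),S.proj(w).round(1))
# plug grip top, stand from guesses
for z,uvT,uvS in ((.115,(90+358/4,100+438/4),(190+577/4,140+284/4)),):
    print(T.atz(uvT,z),S.atz(uvS,z))
E
```

```text
C [0.36559888 0.00410682 1.57502908] [1.46358408 0.66671844 1.12434726]
both [ 0.67371903  0.08875072 -0.20054379] 1.39 [-0.5 -0.8 -0.7 -1.3 -0.6 -0.4 -0.8  0.3 -0.7 -1.4 -0.  -0.7  0.3 -0.6
 -0.2 -1.4]
mouth [[ 0.5934 -0.0051  0.07  ]] [[263.1 190.7]] [[252.6 198.1]]
ball [[0.561  0.1117 0.08  ]] [[228.4 198.9]] [[285.  205.2]]
lt [[0.561  0.1117 0.164 ]] [[226.6 195.5]] [[286.3 187.2]]
tower [[ 0.5934 -0.0051  0.07  ]] [[263.1 190.7]] [[252.6 198.1]]
top [ 0.67188676  0.08639521 -0.20449219] 0.73 [ 0.4 -0.4  0.1 -0.7 -0.1  0.2 -0.4  0.7]
mouth [[ 0.5912 -0.0072  0.07  ]] [[263.7 191.3]] [[252.6 197.5]]
ball [[0.5593 0.1097 0.08  ]] [[228.9 199.5]] [[284.8 204.6]]
lt [[0.5593 0.1097 0.164 ]] [[227.2 196.1]] [[286.1 186.7]]
tower [[ 0.5912 -0.0072  0.07  ]] [[263.7 191.3]] [[252.6 197.5]]
scene [ 0.6769412   0.09214464 -0.19721418] 0.54 [-0.4 -0.1  0.1  0.5  0.3  0.2  0.1 -0.5]
mouth [[ 0.5969 -0.002   0.07  ]] [[262.2 189.6]] [[252.7 199. ]]
ball [[0.5642 0.1147 0.08  ]] [[227.5 198. ]] [[285.2 206. ]]
lt [[0.5642 0.1147 0.164 ]] [[225.7 194.5]] [[286.5 188.1]]
tower [[ 0.5969 -0.002   0.07  ]] [[262.2 189.6]] [[252.7 199. ]]
[0.51800084 0.26878631 0.115     ] [0.51440042 0.2747387  0.115     ]
```

```bash
cat >> h.py <<'E'
def edgefit(cams,imgs,lines,p0,xf=fix,w=2.5,n=25,it=4,verbose=True):
    """lines: list of (A,B) model segments; finds strongest gradient along normals; robust LSQ on pose; per cam list"""
    p=np.array(p0,float)
    G=[cv2.cvtColor(i,cv2.COLOR_BGR2GRAY).astype(float) for i in imgs]
    for k in range(it):
        obs=[]
        for ci,(c,g) in enumerate(zip(cams,G)):
            for li,(A,B) in enumerate(lines[ci]):
                s=np.linspace(.06,.94,n)[:,None]; X=np.array(A)*(1-s)+np.array(B)*s
                u=c.proj(xf(p,X)); d=u[-1]-u[0]; L=np.hypot(*d); 
                nn=np.array([-d[1],d[0]])/L
                o=np.arange(-w-.5,w+.51,.25)
                P=u[:,None]+o[None,:,None]*nn
                I=map_coordinates(g,[P[...,1],P[...,0]],order=1)
                D=np.abs(I[:,2:]-I[:,:-2]); oo=o[1:-1]
                j=D.argmax(1); m=D.max(1)
                for i in range(n):
                    if m[i]<12: continue
                    ww=D[i]*(np.abs(oo-oo[j[i]])<1); 
                    obs.append((ci,X[i],u[i]+nn*(ww@oo/ww.sum()),nn,li))
        f=lambda q:np.array([(cams[ci].proj(xf(q,x))[0]-uv)@nn for ci,x,uv,nn,_ in obs])
        r=least_squares(f,p,loss="soft_l1",f_scale=.3); p=r.x
        w=max(1.5,w*.8)
    if verbose:
        e=f(p); ids=np.array([(a[0],a[4]) for a in obs])
        for c in range(len(cams)):
            print("cam",c,[(li,int(((ids==(c,li)).all(1)).sum()),round(float(np.median(e[(ids==(c,li)).all(1)])),2)) for li in range(len(lines[c])) if ((ids==(c,li)).all(1)).any()])
    return p
def rect(x0,x1,y0,y1,z): 
    c=[[x0,y0,z],[x1,y0,z],[x1,y1,z],[x0,y1,z]]; return [(c[i],c[(i+1)%4]) for i in range(4)]
E
python3 - <<'E'
from h import *
T,S=load("top0.npz"),load("scene0.npz"); it,is_=cv2.imread("pics/top0.png"),cv2.imread("pics/scene0.png")
base=rect(-.165,.165,-.137,.067,.012); tow=rect(-.083,-.037,-.131,-.085,.07)
p0=[.6727,.088,-.2005]
for nm,cs,im in (("top",[T],[it]),("scene",[S],[is_]),("both",[T,S],[it,is_])):
    p=edgefit(cs,im,[base]*len(cs),p0); print(nm,"base",p.round(4),"mouth",fix(p,[-.06,-.108,.07]).round(4),"lg",fix(p,[-.115,0,.141]).round(4))
    q=edgefit(cs,im,[tow]*len(cs),p0,xf=lambda q,X:fix([q[0],q[1],p[2]],X)); print("  tower ->mouth",fix([q[0],q[1],p[2]],[-.06,-.108,.07]).round(4))
# stand
st=rect(-.028,.028,-.028,.028,.04)
for nm,cs,im in (("top",[T],[it]),("scene",[S],[is_]),("both",[T,S],[it,is_])):
    b=None
    for a in (-.6,-.4,-.2):
        q=edgefit(cs,im,[st]*len(cs),[.513,.262,a],w=4); print(nm,"stand",q.round(4))
    print(T.proj(fix(q,[0,0,.115])),S.proj(fix(q,[0,0,.115])))
E
```

```text
cam 0 [(0, 25, -0.13), (1, 25, 0.11), (2, 25, -0.4), (3, 25, 0.02)]
top base [ 0.674   0.0882 -0.2096] mouth [[ 0.5929 -0.005   0.07  ]] lg [[0.5616 0.1121 0.141 ]]
cam 0 [(0, 25, -0.26), (1, 17, 1.44), (2, 25, -1.34), (3, 24, 0.07)]
  tower ->mouth [[ 0.5849 -0.0095  0.07  ]]
cam 0 [(0, 20, -1.13), (1, 25, -0.09), (2, 25, -0.28), (3, 22, -0.37)]
scene base [ 0.6766  0.0927 -0.2087] mouth [[ 5.956e-01 -5.000e-04  7.000e-02]] lg [[0.5641 0.1165 0.141 ]]
cam 0 [(0, 24, 0.17), (1, 24, -0.02), (2, 9, 1.48), (3, 4, -1.08)]
  tower ->mouth [[ 0.5929 -0.0071  0.07  ]]
cam 0 [(0, 25, -0.39), (1, 25, 0.23), (2, 25, -0.17), (3, 25, -0.14)]
cam 1 [(0, 21, -0.31), (1, 25, -0.47), (2, 25, -1.22), (3, 22, -0.1)]
both base [ 0.6747  0.089  -0.2097] mouth [[ 0.5935 -0.0042  0.07  ]] lg [[0.5622 0.1129 0.141 ]]
cam 0 [(0, 25, -1.2), (1, 21, -0.3), (2, 25, -0.7), (3, 25, -1.49)]
cam 1 [(0, 24, 0.3), (1, 24, -0.26), (2, 11, 1.59), (3, 4, -0.34)]
  tower ->mouth [[ 0.5918 -0.0075  0.07  ]]
cam 0 [(0, 25, -0.16), (1, 25, -0.04), (2, 25, -0.16), (3, 25, -0.04)]
top stand [ 0.5156  0.2756 -0.4112]
cam 0 [(
[... 533 characters left out ...]
(3, 21, -0.27)]
scene stand [ 0.5146  0.2763 -0.4657]
[[177.16963801 210.49339189]] [[334.63385905 211.23038985]]
cam 0 [(0, 25, -0.13), (1, 25, -0.16), (2, 25, -0.17), (3, 25, 0.05)]
cam 1 [(0, 19, -0.22), (1, 25, 0.0), (2, 1, -0.08), (3, 21, -0.42)]
both stand [ 0.5153  0.2756 -0.4176]
cam 0 [(0, 25, -0.13), (1, 25, -0.17), (2, 25, -0.17), (3, 25, 0.05)]
cam 1 [(0, 19, -0.22), (1, 25, 0.01), (2, 1, -0.08), (3, 21, -0.42)]
both stand [ 0.5153  0.2756 -0.4169]
cam 0 [(0, 25, -0.13), (1, 25, -0.17), (2, 25, -0.16), (3, 25, 0.06)]
cam 1 [(0, 19, -0.21), (1, 25, 0.01), (2, 1, -0.09), (3, 21, -0.42)]
both stand [ 0.5153  0.2756 -0.4161]
[[177.37483871 210.26040434]] [[334.34725917 211.28062219]]
```

```bash
cat > go.py <<'E'
import sys,numpy as np
from workcell import bot
from scipy.spatial.transform import Rotation as Ro
o=bot.observe(); R=Ro.from_euler("xyz",o["tool_rot"])
a=[float(v) for v in sys.argv[1:5]]
T=Ro.from_euler("xyz",[np.pi,0,a[3]])
d=np.array(a[:3])-o["position"]
print("pos",o["position"].round(4),"rot",o["tool_rot"].round(4),"F",o["force"].round(1),"w",round(o["grip_width"],4),"t",o["clock"])
print("units shift (tool now)",(R.inv().apply(d)/.025).round(3),"(at target rot)",(T.inv().apply(d)/.025).round(3),"turn",((R.inv()*T).as_rotvec()/(2*np.pi)).round(5))
E
python3 go.py .5153 .2756 .2 2.933
python3 -m handwheel '[[0,0,0,0,0,-0.0038],[-0.96,-0.551,0,0,0,0],[-0.96,-0.551,0,0,0,0],[-0.96,-0.551,0,0,0,0],[-0.96,-0.551,0,0,0,0],[-0.96,-0.551,0,0,0,0],[-0.96,-0.551,0,0,0,0],[-0.96,-0.551,0,0,0,0]]' -1 40
python3 go.py .5153 .2756 .2 2.933
```

```text
pos [0.1442 0.6081 0.2313] rot [-3.1415  0.      2.9088] F [ 0.  -0.6  0.3] w 0.0854 t 0.9
units shift (tool now) [-17.512  -9.517   1.253] (at target rot) [-17.277  -9.937   1.251] turn [-2.00e-05  1.00e-05 -3.85e-03]
clock: 1.9
position: [0.2892, 0.4783, 0.2314]
tool_rot: [3.141, 0.0, 2.934]
force: [0.7, 0.7, 0.4]
grip_width: 0.0854
pos [0.2892 0.4783 0.2314] rot [3.1415e+00 1.0000e-04 2.9336e+00] F [0.7 0.7 0.4] w 0.0854 t 1.9
units shift (tool now) [-10.522  -6.067   1.255] (at target rot) [-10.525  -6.06    1.255] turn [2.e-05 1.e-05 1.e-04]
```

```bash

python3 -m handwheel '[[-0.95,-0.55,0,0,0,0],[-0.95,-0.55,0,0,0,0],[-0.95,-0.55,0,0,0,0],[-0.95,-0.55,0,0,0,0],[-0.95,-0.55,0,0,0,0],[-0.95,-0.55,0,0,0,0],[-0.95,-0.55,0,0,0,0],[-0.95,-0.55,0,0,0,0]]'
python3 -m handwheel '[[-0.95,-0.55,0,0,0,0],[-0.95,-0.55,0,0,0,0],[-0.95,-0.55,0.2,0,0,0],[-0.075,-0.01,0.8,0,0,0],[0,0,0.25,0,0,0],[0,0,0,0,0,0]]'
python3 go.py .5153 .2756 .08 2.933
python3 - <<'E'
from workcell import bot
from h import *
for n in ("top","scene"):
    f=bot.grab_frame(n); a=f["pixels"]; cv2.imwrite(f"pics/{n}1.png",a)
    x0,y0=(140,170) if n=="top" else (290,140)
    cv2.imwrite(f"pics/{n}1z.png",cv2.resize(a[y0:y0+100,x0:x0+100],None,fx=6,fy=6,interpolation=cv2.INTER_CUBIC))
E
```

```text
clock: 2.9
position: [0.4523, 0.3313, 0.2314]
tool_rot: [3.142, 0.0, 2.934]
force: [0.9, -0.0, 0.6]
grip_width: 0.0855
clock: 3.65
position: [0.5142, 0.2765, 0.2]
tool_rot: [-3.141, -0.0, 2.934]
force: [0.5, -0.1, 0.7]
grip_width: 0.0855
pos [0.5142 0.2765 0.2   ] rot [-3.1413e+00 -5.0000e-04  2.9336e+00] F [ 0.5 -0.1  0.7] w 0.0855 t 3.65
units shift (tool now) [-0.053 -0.023  4.8  ] (at target rot) [-0.05  -0.024  4.8  ] turn [-5.e-05 -8.e-05  1.e-04]
```

View pics/scene1z.png

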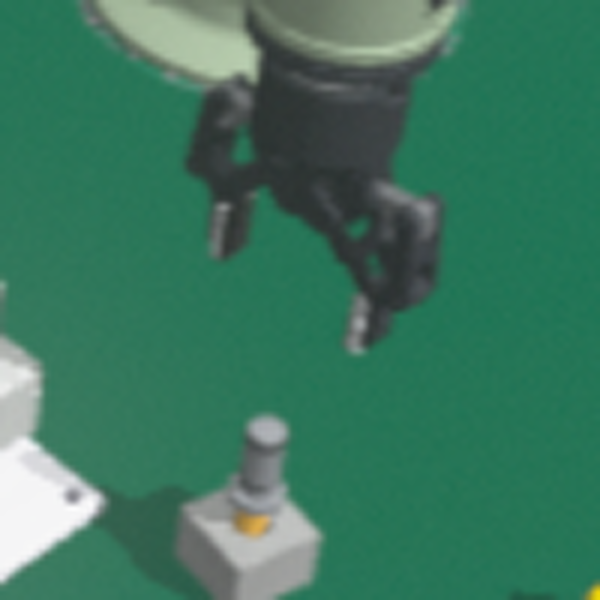

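View pics/top1z.png

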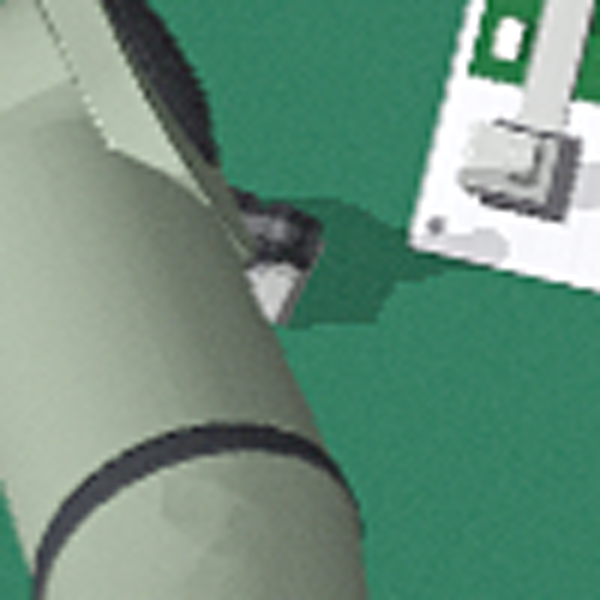

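```bash

python3 -m handwheel '[[-0.05,-0.02,1,0,0,0],[0,0,1,0,0,0],[0,0,1,0,0,0],[0,0,0.9,0,0,0],[0,0,0.6,0,0,0],[0,0,0.3,0,0,0],[0,0,0,0,0,0]]'
python3 go.py .5153 .2756 .08 2.933
python3 - <<'E'
from workcell import bot
from h import *
for n in ("scene",):
    f=bot.grab_frame(n); a=f["pixels"]; cv2.imwrite(f"pics/{n}2.png",a)
    S=cam(f); o=bot.observe(); print(S.proj([o["position"]+[0,0,.013],[.5153,.2756,.115]]))
    x0,y0=(290,160)
    cv2.imwrite(f"pics/{n}2z.png",cv2.resize(a[y0:y0+100,x0:x0+100],None,fx=6,fy=6,interpolation=cv2.INTER_CUBIC))
E
```

```text
clock: 4.62
position: [0.5157, 0.2755, 0.0802]
tool_rot: [-3.142, 0.0, 2.933]
force: [-0.3, 0.2, 0.5]
grip_width: 0.0851
pos [0.5157 0.2755 0.0802] rot [-3.1416  0.      2.9328] F [-0.3  0.2  0.5] w 0.0851 t 4.625
units shift (tool now) [0.016 0.001 0.006] (at target rot) [0.016 0.001 0.006] turn [-1.e-05  0.e+00 -4.e-05]
[[333.40997881 215.87204482]
 [334.34230019 211.26779601]]
```

View pics/scene2z.png

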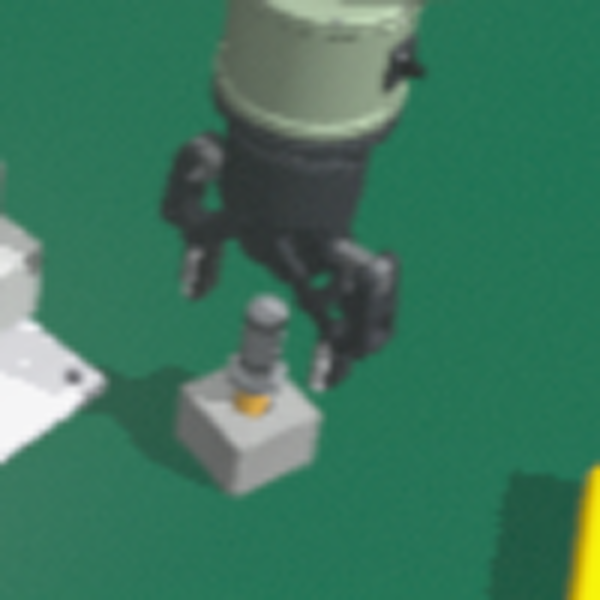

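```bash

python3 -m handwheel '[[0,0,0,0,0,0],[0,0,0,0,0,0],[0,0,0,0,0,0],[0,0,0,0,0,0],[0,0,0,0,0,0],[0,0,0,0,0,0],[0,0,0,0,0,0],[0,0,0,0,0,0]]' 1 60
python3 go.py .5153 .2756 .27 2.933
python3 - <<'E'
from workcell import bot
from h import *
for n in ("scene",):
    f=bot.grab_frame(n); a=f["pixels"]; cv2.imwrite(f"pics/{n}3.png",a)
    x0,y0=(290,160)
    cv2.imwrite(f"pics/{n}3z.png",cv2.resize(a[y0:y0+100,x0:x0+100],None,fx=6,fy=6,interpolation=cv2.INTER_CUBIC))
E
```

```text
clock: 5.68
position: [0.5158, 0.2755, 0.0804]
tool_rot: [3.141, 0.0, 2.933]
force: [-0.8, -0.1, 6.8]
grip_width: 0.0204
pos [0.5158 0.2755 0.0804] rot [3.1413e+00 3.0000e-04 2.9326e+00] F [-0.8 -0.1  6.8] w 0.0204 t 5.675
units shift (tool now) [ 1.800e-02  2.000e-03 -7.586e+00] (at target rot) [ 0.021  0.    -7.586] turn [ 4.e-05  5.e-05 -6.e-05]
```

View pics/scene3z.png

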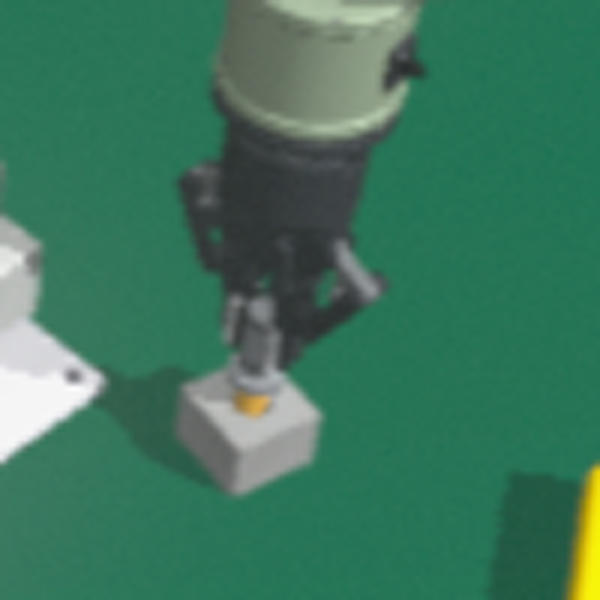

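```bash

python3 -m handwheel '[[0,0,-0.3,0,0,0],[0,0,-0.7,0,0,0],[0,0,-1,0,0,0],[0,0,-1,0,0,0],[0,0,-1,0,0,0],[0,0,-1,0,0,0],[0,0,-1,0,0,0],[0,0,-1,0,0,0]]'
python3 -m handwheel '[[0,0,-0.5,0,0,0],[0,0,0,0,0,0]]'
python3 go.py .5928 -.006 .27 2.933
python3 - <<'E'
from workcell import bot
from h import *
for n in ("scene","top"):
    f=bot.grab_frame(n); a=f["pixels"]; cv2.imwrite(f"pics/{n}4.png",a)
    for d in bot.trace(f,"plug")[:2]: print(n,d["score"],d["point"],d["region"].sum())
    x0,y0=(290,120) if n=="scene" else (140,140)
    cv2.imwrite(f"pics/{n}4z.png",cv2.resize(a[y0:y0+100,x0:x0+100],None,fx=6,fy=6,interpolation=cv2.INTER_CUBIC))
E
```

```text
clock: 6.72
position: [0.5155, 0.2753, 0.2572]
tool_rot: [3.141, 0.001, 2.933]
force: [0.2, -0.1, -0.1]
grip_width: 0.0201
clock: 6.98
position: [0.5158, 0.2755, 0.2684]
tool_rot: [3.141, 0.001, 2.933]
force: [0.2, 0.1, -2.0]
grip_width: 0.0205
pos [0.5158 0.2755 0.2684] rot [3.1406e+00 1.0000e-03 2.9327e+00] F [ 0.2  0.1 -2. ] w 0.0205 t 6.975
units shift (tool now) [ -5.349 -10.377  -0.07 ] (at target rot) [ -5.345 -10.379  -0.064] turn [ 1.6e-04  1.6e-04 -5.0e-05]
scene 0.58 [336.1, 182.7] 161
```

View pics/scene4z.png

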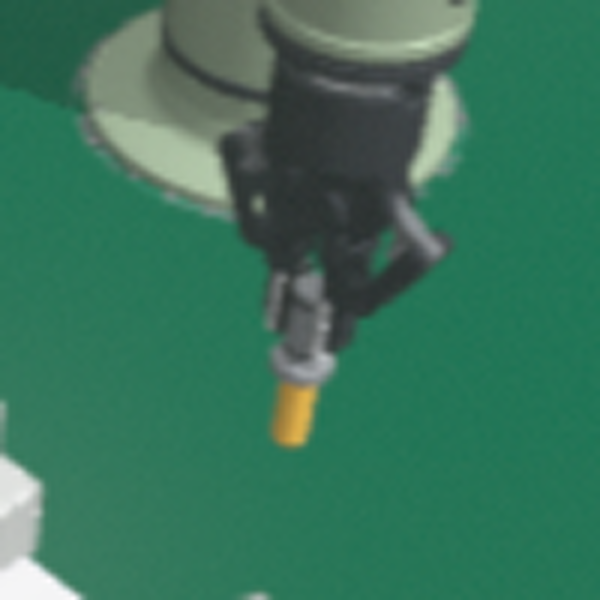

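```bash
python3 - <<'E'
from h import *
S=load("scene0.npz")
p=np.array([.5158,.2755,.2684])
for dx in (0,.005,.01):
  for h in (-.07,-.02,-.012,.035):
    q=S.proj(p+[dx,0,h])[0]; print(dx,h,((q-[290,120]+.5)*6-.5).round(0))
E
```

```text
0 -0.07 [288. 440.]
0 -0.02 [302. 369.]
0 -0.012 [304. 357.]
0 0.035 [317. 287.]
0.005 -0.07 [284. 445.]
0.005 -0.02 [297. 374.]
0.005 -0.012 [299. 363.]
0.005 0.035 [312. 292.]
0.01 -0.07 [279. 450.]
0.01 -0.02 [292. 379.]
0.01 -0.012 [294. 368.]
0.01 0.035 [307. 297.]
```

```bash
cat >> h.py <<'E'
def ring(c,r,ax,n=40):
    ax=np.array(ax,float);ax/=np.linalg.norm(ax); u=np.cross(ax,[1,0,0]);u/=np.linalg.norm(u);v=np.cross(ax,u)
    a=np.linspace(0,2*np.pi,n); return np.array(c)+r*(np.cos(a)[:,None]*u+np.sin(a)[:,None]*v)
def overlay(img,C,foot,ax,x0,y0,n,k,fn,extra=()):
    im=cv2.resize(img[y0:y0+n,x0:x0+n],None,fx=k,fy=k,interpolation=cv2.INTER_CUBIC)
    f=lambda X:np.round((C.proj(X)-[x0,y0]+.5)*k-.5).astype(np.int32)
    ax=np.array(ax,float);ax/=np.linalg.norm(ax)
    for h,r,col in ((0,.006,(0,0,255)),(.006,.009,(0,255,0)),(.05,.016,(255,0,0)),(.058,.016,(255,0,0)),(.105,.011,(255,0,255))):
        cv2.polylines(im,[f(ring(np.array(foot)+ax*h,r,ax))],True,col,1)
    for X,col in extra: cv2.polylines(im,[f(X)],False,col,1)
    cv2.imwrite(fn,im)
E
python3 - <<'E'
from h import *
S=load("scene0.npz"); a=cv2.imread("pics/scene4.png")
overlay(a,S,[.5158,.2755,.1984],[0,0,1],315,155,50,12,"pics/ov4.png")
hsv=cv2.cvtColor(a,cv2.COLOR_BGR2HSV)[155:205,315:365]
m=(hsv[...,0]>8)&(hsv[...,0]<28)&(hsv[...,1]>110)
for y in range(50):
    x=np.nonzero(m[y])[0]
    if len(x): print(y+155,x.min()+315,x.max()+315,(x.mean()+315).round(1))
E
```

```text
184 337 338 337.5
185 337 341 339.0
186 337 341 339.0
187 337 341 339.0
188 336 341 338.5
189 336 341 338.5
190 336 340 338.0
191 336 340 338.0
192 336 340 338.0
193 336 340 338.0
```

View pics/ov4.png

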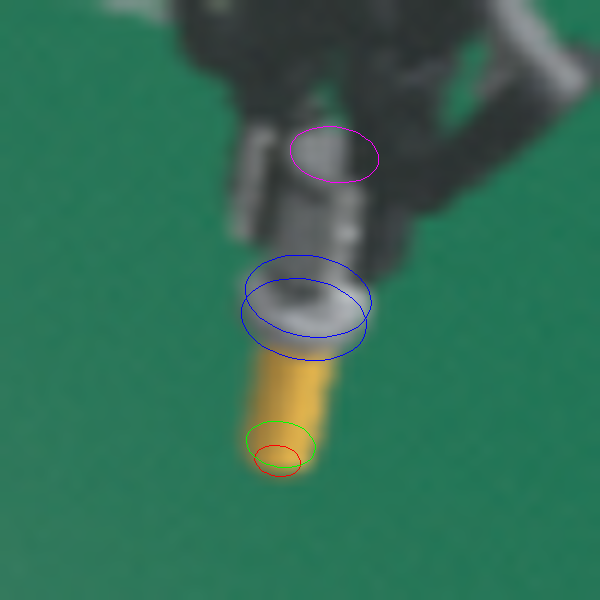

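```bash

python3 -m handwheel '[[-0.4,-0.8,0,0,0,0],[-0.45,-0.87,0,0,0,0],[-0.45,-0.87,0,0,0,0],[-0.45,-0.87,0,0,0,0],[-0.45,-0.87,0,0,0,0],[-0.45,-0.87,0,0,0,0],[-0.45,-0.87,0,0,0,0],[-0.45,-0.87,0,0,0,0]]'
python3 -m handwheel '[[-0.45,-0.87,0,0,0,0],[-0.45,-0.87,0,0,0,0],[-0.45,-0.87,0,0,0,0],[-0.45,-0.87,0,0,0,0],[0,0,0,0,0,0]]'
python3 go.py .5928 -.006 .155 2.933

```

```text
clock: 8.18
position: [0.5666, 0.0876, 0.2668]
tool_rot: [-3.141, -0.001, 2.933]
force: [0.2, 0.4, -0.5]
grip_width: 0.0203
clock: 8.8
position: [0.5926, -0.008, 0.2668]
tool_rot: [-3.14, -0.001, 2.93]
force: [-0.1, 0.1, -0.7]
grip_width: 0.0207
pos [ 0.5926 -0.008   0.2668] rot [-3.1405e+00 -9.0000e-04  2.9299e+00] F [-0.1  0.1 -0.7] w 0.0207 t 8.8
units shift (tool now) [0.006 0.083 4.471] (at target rot) [0.01  0.078 4.471] turn [-0.00018 -0.00014 -0.0005 ]
```

```bash

python3 -m handwheel '[[0,0.08,0.8,0,0,0],[0,0,1,0,0,0],[0,0,1,0,0,0],[0,0,1,0,0,0],[0,0,0.4,0,0,0],[0,0,0.1,0,0,0],[0,0,0,0,0,0]]'
python3 go.py .5928 -.006 .14 2.933
python3 - <<'E'
from workcell import bot
from h import *
o=bot.observe()
R=cv2.Rodrigues(np.zeros(3))[0]
from scipy.spatial.transform import Rotation as Ro
z=-Ro.from_euler("xyz",o["tool_rot"]).as_matrix()[:,2]
for n in ("scene","top"):
    f=bot.grab_frame(n); a=f["pixels"]; cv2.imwrite(f"pics/{n}5.png",a); C=cam(f)
    for d in bot.trace(f,"plug")[:2]: print(n,d["score"],d["point"],d["region"].sum())
    x0,y0=(225,150) if n=="scene" else (235,160)
    m=[.5928,-.006,.07]
    overlay(a,C,o["position"]-z*.07,z,x0,y0,60,10,f"pics/ov5{n}.png",[(ring(m,.010,[0,0,1]),(0,255,255)),(ring(m,.013,[0,0,1]),(0,255,255))])
E
```

```text
clock: 9.68
position: [0.5934, -0.0038, 0.1606]
tool_rot: [3.141, 0.001, 2.933]
force: [-0.2, -0.1, -0.3]
grip_width: 0.0206
pos [ 0.5934 -0.0038  0.1606] rot [3.1414e+00 7.0000e-04 2.9328e+00] F [-0.2 -0.1 -0.3] w 0.0206 t 9.675
units shift (tool now) [ 0.007 -0.091  0.826] (at target rot) [ 0.006 -0.09   0.826] turn [ 4.0e-05  1.1e-04 -4.0e-05]
scene 0.68 [252.4, 189.9] 109
```

View pics/ov5scene.png

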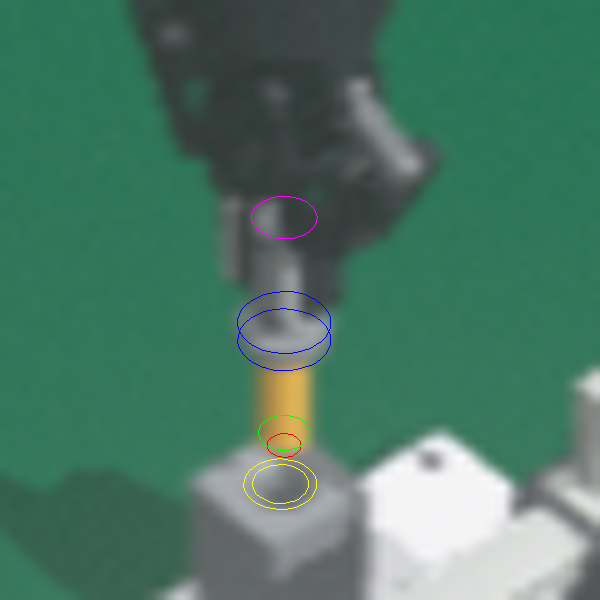

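View pics/ov5top.png

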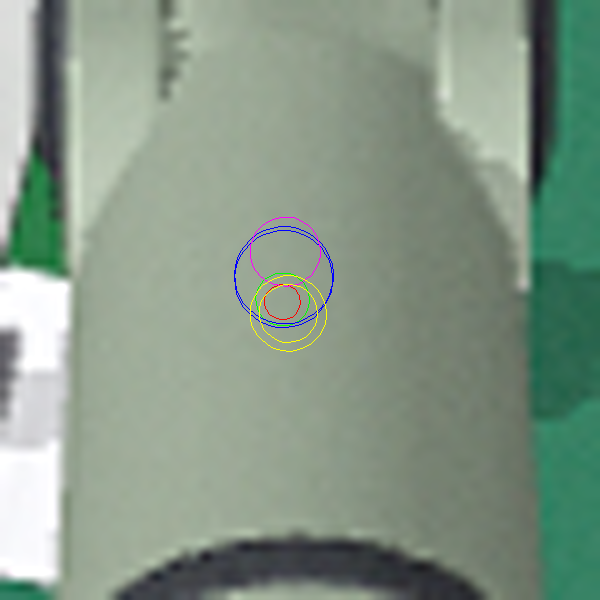

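```bash
python3 - <<'E'
from h import *
T,S=load("top0.npz"),load("scene0.npz")
print(T.atz((262.6,190.1),.07),S.atz((252.85,198.35),.07))
for nm,C,x0,y0 in (("top",T,243,172),("scene",S,233,180)):
    a=cv2.imread(f"pics/{nm}0.png")
    k=15;n=38
    im=cv2.resize(a[y0:y0+n,x0:x0+n],None,fx=k,fy=k,interpolation=cv2.INTER_CUBIC)
    f=lambda X:np.round((C.proj(X)-[x0,y0]+.5)*k-.5).astype(np.int32)
    m=np.array([.5928,-.006,.07])
    for r in (.010,.013): cv2.polylines(im,[f(ring(m,r,[0,0,1]))],True,(0,255,255),1)
    q=m+np.array([[-.023,-.023,0],[.023,-.023,0],[.023,.023,0],[-.023,.023,0]])@Rz(-.209).T
    cv2.polylines(im,[f(q)],True,(0,0,255),1)
    cv2.imwrite(f"pics/tw{nm}.png",im)
E
```

```text
[ 0.59530015 -0.00344306  0.07      ] [ 0.59394919 -0.00373427  0.07      ]
```

View pics/twtop.png

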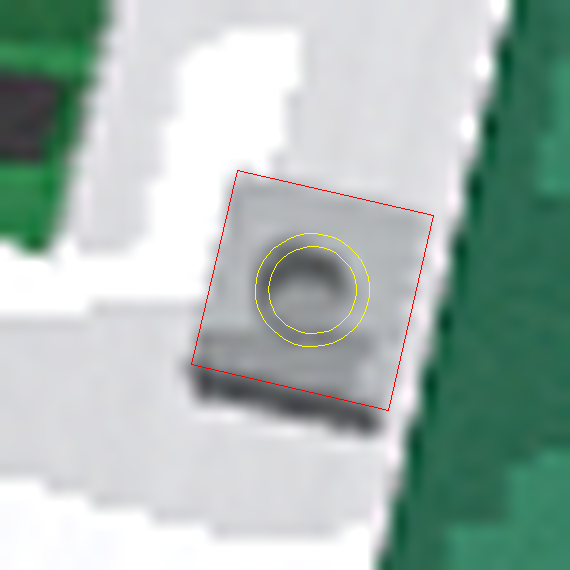

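View pics/twscene.png

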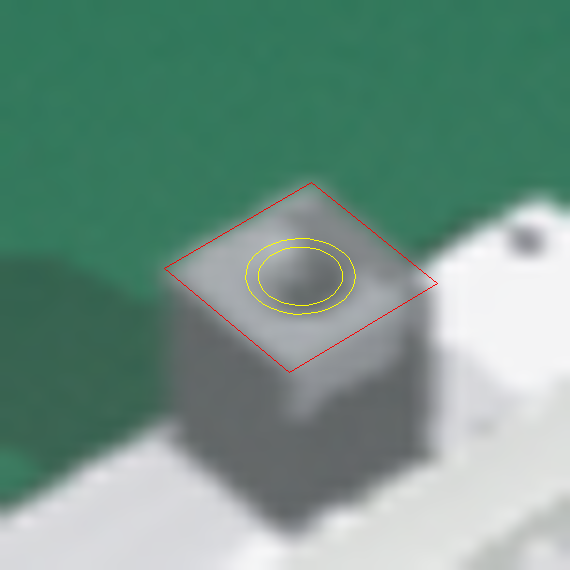

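```bash

python3 -m handwheel '[[0,0,0.3,0,0,0],[0,0,0.3,0,0,0],[0,0,0.15,0,0,0],[0,0,0.1,0,0,0],[0,0,0.1,0,0,0],[0,0,0,0,0,0]]'
python3 go.py .5936 -.0042 .13 2.933

```

```text
clock: 10.62
position: [0.5931, -0.004, 0.1362]
tool_rot: [-3.142, -0.0, 2.933]
force: [0.6, -0.2, -0.8]
grip_width: 0.0206
pos [ 0.5931 -0.004   0.1362] rot [-3.1415e+00 -1.0000e-04  2.9327e+00] F [ 0.6 -0.2 -0.8] w 0.0206 t 10.625
units shift (tool now) [-0.021 -0.004  0.248] (at target rot) [-0.021 -0.004  0.248] turn [-1.e-05 -1.e-05 -5.e-05]
```

```bash

python3 -m handwheel '[[0,0,0.12,0,0,0],[0,0,0.12,0,0,0],[0,0,0.12,0,0,0],[0,0,0,0,0,0]]'
python3 go.py .5936 -.0042 .09 2.933

```

```text
clock: 11.12
position: [0.5931, -0.004, 0.127]
tool_rot: [-3.141, -0.0, 2.933]
force: [0.6, -0.8, -1.6]
grip_width: 0.0203
pos [ 0.5931 -0.004   0.127 ] rot [-3.1414e+00 -2.0000e-04  2.9326e+00] F [ 0.6 -0.8 -1.6] w 0.0203 t 11.125
units shift (tool now) [-2.300e-02 -1.000e-03  1.482e+00] (at target rot) [-0.022 -0.002  1.482] turn [-3.e-05 -3.e-05 -7.e-05]
```

Inside the hole with no appreciable force; continuing.

```bash

python3 -m handwheel '[[0,0,0.15,0,0,0],[0,0,0.15,0,0,0],[0,0,0.15,0,0,0],[0,0,0.15,0,0,0],[0,0,0,0,0,0]]'
python3 go.py .5936 -.0042 .09 2.933

```

```text
clock: 11.75
position: [0.593, -0.0041, 0.112]
tool_rot: [-3.141, -0.0, 2.933]
force: [0.0, -0.2, -0.3]
grip_width: 0.0207
pos [ 0.593  -0.0041  0.112 ] rot [-3.1414e+00 -3.0000e-04  2.9326e+00] F [ 0.  -0.2 -0.3] w 0.0207 t 11.75
units shift (tool now) [-0.024 -0.001  0.879] (at target rot) [-0.024 -0.001  0.879] turn [-3.e-05 -5.e-05 -7.e-05]
```

```bash

python3 -m handwheel '[[0,0,0.2,0,0,0],[0,0,0.2,0,0,0],[0,0,0.2,0,0,0],[0,0,0.1,0,0,0],[0,0,0.05,0,0,0],[0,0,0,0,0,0]]'
python3 go.py .5936 -.0042 .09 2.933

```

```text
clock: 12.5
position: [0.5931, -0.004, 0.0935]
tool_rot: [-3.142, -0.0, 2.933]
force: [0.6, -1.7, -1.3]
grip_width: 0.0205
pos [ 0.5931 -0.004   0.0935] rot [-3.1415e+00 -1.0000e-04  2.9326e+00] F [ 0.6 -1.7 -1.3] w 0.0205 t 12.5
units shift (tool now) [-0.021 -0.002  0.14 ] (at target rot) [-0.021 -0.003  0.14 ] turn [-1.e-05 -1.e-05 -6.e-05]
```

```bash

python3 -m handwheel '[[0,0,0.05,0,0,0],[0,0,0.05,0,0,0],[0,0,0.04,0,0,0],[0,0,0,0,0,0]]'
python3 -m handwheel '[[0,0,0.04,0,0,0],[0,0,0,0,0,0]]'

```

```text
clock: 13.0
position: [0.5932, -0.004, 0.0904]
tool_rot: [3.141, 0.0, 2.933]
force: [-0.4, -0.2, 5.4]
grip_width: 0.0204
clock: 13.25
position: [0.5934, -0.004, 0.0903]
tool_rot: [3.141, 0.001, 2.933]
force: [-5.5, -0.1, 22.6]
grip_width: 0.0206
```

```bash

python3 -m handwheel '[[0,0,0,0,0,0],[0,0,0,0,0,0],[0,0,0,0,0,0],[0,0,0,0,0,0],[0,0,0,0,0,0],[0,0,0,0,0,0]]' -1 40
python3 go.py .5936 -.0042 .25 2.933
python3 - <<'E'
from workcell import bot
from h import *
f=bot.grab_frame("scene"); a=f["pixels"]; cv2.imwrite("pics/scene6.png",a)
overlay(a,cam(f),[.5932,-.004,.02],[0,0,1],225,150,60,10,"pics/ov6.png")
E
```

```text
clock: 14.0
position: [0.5931, -0.004, 0.089]
tool_rot: [-3.142, -0.0, 2.933]
force: [0.4, 0.2, -0.9]
grip_width: 0.0858
pos [ 0.5931 -0.004   0.089 ] rot [-3.1415e+00 -1.0000e-04  2.9326e+00] F [ 0.4  0.2 -0.9] w 0.0858 t 14.0
units shift (tool now) [-2.200e-02 -4.000e-03 -6.439e+00] (at target rot) [-2.200e-02 -4.000e-03 -6.439e+00] turn [-1.e-05 -1.e-05 -6.e-05]
```

View pics/ov6.png

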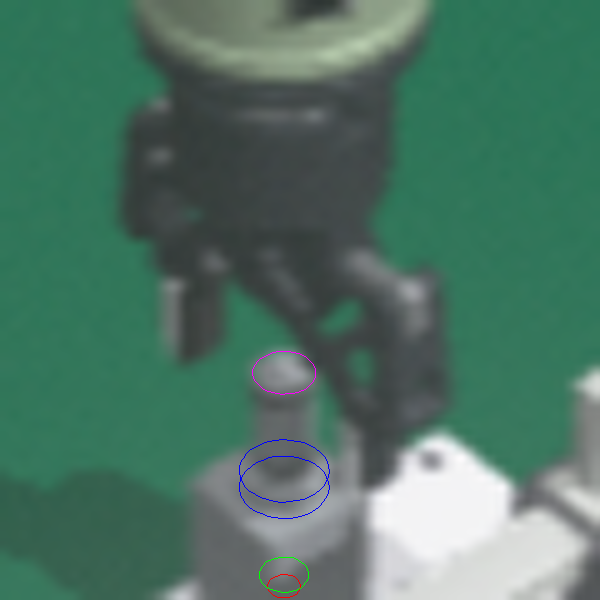

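```bash

python3 -m handwheel '[[0,0,-0.5,0,0,0],[0,0,-1,0,0,0],[0,0,-1,0,0,0],[0,0,-1,0,0,0],[0,0,-1,0,0,0],[0,0,-1,0,0,0],[0,0,-0.8,0,0,0],[0,0,0,0,0,0]]'
python3 go.py .5622 .115 .25 2.9326
python3 - <<'E'
from h import *
T,S=load("top0.npz"),load("scene0.npz")
m=np.array([.5618,.113,0])
for nm,C,x0,y0 in (("top",T,210,180),("scene",S,270,178)):
    a=cv2.imread(f"pics/{nm}0.png")
    k=14;n=38
    im=cv2.resize(a[y0:y0+n,x0:x0+n],None,fx=k,fy=k,interpolation=cv2.INTER_CUBIC)
    f=lambda X:np.round((C.proj(X)-[x0,y0]+.5)*k-.5).astype(np.int32)
    for z,col in ((.118,(255,0,0)),(.164,(0,0,255))):
        q=m+np.array([[-.012,-.007,z],[.012,-.007,z],[.012,.007,z],[-.012,.007,z]])@Rz(-.209).T
        cv2.polylines(im,[f(q)],True,col,1)
    cv2.imwrite(f"pics/lg{nm}.png",im)
E
```

```text
clock: 15.05
position: [0.5937, -0.004, 0.2487]
tool_rot: [3.141, 0.003, 2.933]
force: [1.0, 0.9, -0.4]
grip_width: 0.0855
pos [ 0.5937 -0.004   0.2487] rot [3.1407e+00 2.9000e-03 2.9325e+00] F [ 1.   0.9 -0.4] w 0.0855 t 15.05
units shift (tool now) [ 2.222  4.395 -0.056] (at target rot) [ 2.222  4.395 -0.053] turn [ 1.5e-04  4.7e-04 -1.0e-05]
```

View pics/lgtop.png

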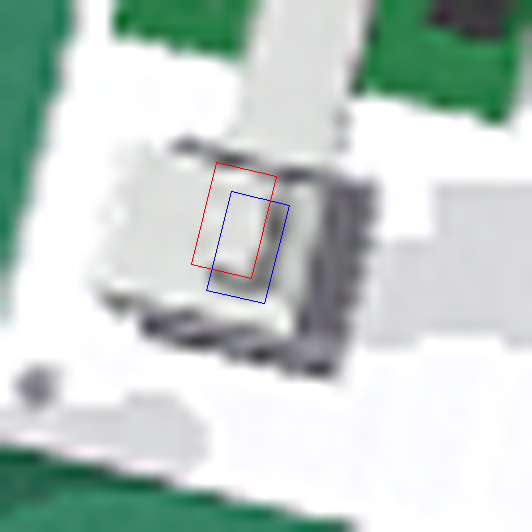

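View pics/lgscene.png

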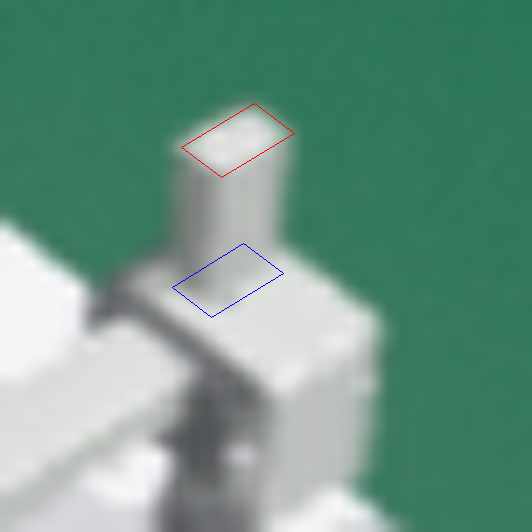

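```bash

python3 -m handwheel '[[0.37,0.73,0,0,0.0005,0],[0.37,0.73,0,0,0,0],[0.37,0.73,0,0,0,0],[0.37,0.73,0,0,0,0],[0.37,0.73,0,0,0,0],[0.37,0.73,0,0,0,0],[0,0,0,0,0,0]]'
python3 go.py .5622 .115 .125 2.9326
```

```text
clock: 15.92
position: [0.5607, 0.1172, 0.2465]
tool_rot: [3.141, -0.004, 2.936]
force: [-0.7, -0.0, -0.6]
grip_width: 0.0853
pos [0.5607 0.1172 0.2465] rot [ 3.1412 -0.0038  2.9359] F [-0.7 -0.  -0.6] w 0.0853 t 15.925
units shift (tool now) [-0.093 -0.075  4.859] (at target rot) [-0.075 -0.073  4.859] turn [ 6.0e-05 -6.0e-04  5.2e-04]
```

```bash

python3 -m handwheel '[[-0.04,-0.04,0.7,0,-0.0003,0.0003],[0,0,1,0,0,0],[0,0,1,0,0,0],[0,0,1,0,0,0],[0,0,0.6,0,0,0],[0,0,0.3,0,0,0],[0,0,0.1,0,0,0],[0,0,0,0,0,0]]'
python3 go.py .5622 .115 .125 2.9326
python3 - <<'E'
from workcell import bot
from h import *
f=bot.grab_frame("scene"); a=f["pixels"]; cv2.imwrite("pics/scene7.png",a)
x0,y0=240,140
cv2.imwrite("pics/scene7z.png",cv2.resize(a[y0:y0+90,x0:x0+90],None,fx=6.6,fy=6.6,interpolation=cv2.INTER_CUBIC))
E
```

```text
clock: 16.92
position: [0.5624, 0.1135, 0.1297]
tool_rot: [3.141, -0.001, 2.931]
force: [-0.7, -1.0, 0.6]
grip_width: 0.0854
pos [0.5624 0.1135 0.1297] rot [ 3.1413e+00 -7.0000e-04  2.9307e+00] F [-0.7 -1.   0.6] w 0.0854 t 16.925
units shift (tool now) [0.02  0.056 0.186] (at target rot) [0.02  0.056 0.186] turn [ 5.0e-05 -1.0e-04 -3.1e-04]
```

View pics/scene7z.png

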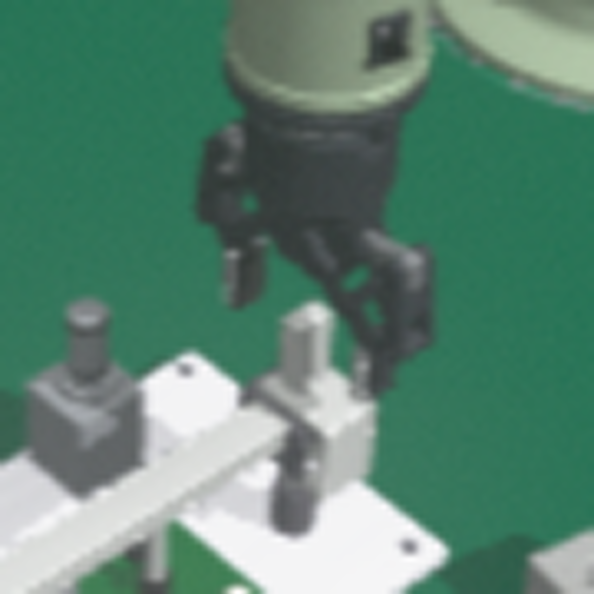

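```bash

python3 -m handwheel '[[0,0.05,0.16,0,0,-0.0003],[0,0,0,0,0,0]]'
python3 -m handwheel '[[0,0,0,0,0,0],[0,0,0,0,0,0],[0,0,0,0,0,0],[0,0,0,0,0,0],[0,0,0,0,0,0],[0,0,0,0,0,0],[0,0,0,0,0,0],[0,0,0,0,0,0]]' 1 80
python3 go.py .5622 .115 .125 2.9326
python3 - <<'E'
from workcell import bot
from h import *
f=bot.grab_frame("scene"); a=f["pixels"]; cv2.imwrite("pics/scene8.png",a)
x0,y0=240,140
cv2.imwrite("pics/scene8z.png",cv2.resize(a[y0:y0+90,x0:x0+90],None,fx=6.6,fy=6.6,interpolation=cv2.INTER_CUBIC))
E
```

```text
clock: 17.23
position: [0.5623, 0.1148, 0.1251]
tool_rot: [-3.142, -0.001, 2.933]
force: [0.6, -1.2, -0.1]
grip_width: 0.0855
clock: 18.23
position: [0.5623, 0.1141, 0.1254]
tool_rot: [-3.141, -0.001, 2.932]
force: [-2.8, -3.3, 5.7]
grip_width: 0.0131
pos [0.5623 0.1141 0.1254] rot [-3.1409e+00 -1.3000e-03  2.9321e+00] F [-2.8 -3.3  5.7] w 0.0131 t 18.225
units shift (tool now) [0.012 0.035 0.014] (at target rot) [0.012 0.035 0.014] turn [-1.0e-04 -2.1e-04 -7.0e-05]
```

View pics/scene8z.png

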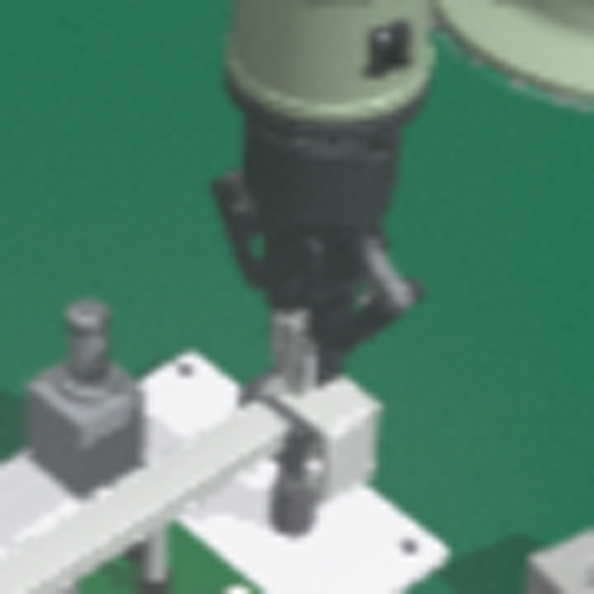

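```bash

python3 -m handwheel '[[0,0.1,0,0,0,0],[0,0.2,0,0,0,0],[0,0.2,0,0,0,0],[0,0.1,0,0,0,0],[0,0,0,0,0,0]]'
python3 go.py .5658 .1312 .125 2.9326
```

```text
clock: 18.9
position: [0.5653, 0.1284, 0.1253]
tool_rot: [-3.14, -0.002, 2.932]
force: [-3.5, -7.0, 7.2]
grip_width: 0.0134
pos [0.5653 0.1284 0.1253] rot [-3.1403e+00 -1.5000e-03  2.9320e+00] F [-3.5 -7.   7.2] w 0.0134 t 18.9
units shift (tool now) [0.005 0.115 0.014] (at target rot) [0.005 0.115 0.014] turn [-2.1e-04 -2.4e-04 -9.0e-05]
```

```bash

python3 -m handwheel '[[0,0.04,0,0,0,0],[0,0,0,0,0,0],[-0.014,0,-0.122,0,0.002,0],[-0.014,0,-0.122,0,0.002,0],[0,0,0,0,0,0]]'
python3 go.py .5658 .1312 .125 2.9326
```

```text
clock: 19.52
position: [0.566, 0.1287, 0.1309]
tool_rot: [-3.14, -0.028, 2.932]
force: [-1.3, -8.1, -1.8]
grip_width: 0.0131
pos [0.566  0.1287 0.1309] rot [-3.1395 -0.0276  2.9315] F [-1.3 -8.1 -1.8] w 0.0131 t 19.525
units shift (tool now) [0.022 0.098 0.238] (at target rot) [0.028 0.098 0.237] turn [-0.00033 -0.0044  -0.00017]
```

```bash

python3 -m handwheel '[[-0.028,0,-0.245,0,0.004,0],[-0.028,0,-0.245,0,0.004,0],[-0.028,0,-0.245,0,0.004,0],[-0.028,0,-0.245,0,0.004,0],[0,0,0,0,0,0]]'
python3 go.py .5658 .1312 .125 2.9326
python3 - <<'E'
from workcell import bot
from h import *
f=bot.grab_frame("scene"); a=f["pixels"]; cv2.imwrite("pics/scene9.png",a)
x0,y0=220,130
cv2.imwrite("pics/scene9z.png",cv2.resize(a[y0:y0+110,x0:x0+110],None,fx=5.4,fy=5.4,interpolation=cv2.INTER_CUBIC))
E
```

```text
clock: 20.15
position: [0.5702, 0.1277, 0.1552]
tool_rot: [-3.139, -0.129, 2.931]
force: [-3.4, -8.2, -2.2]
grip_width: 0.0133
pos [0.5702 0.1277 0.1552] rot [-3.1394 -0.1287  2.9313] F [-3.4 -8.2 -2.2] w 0.0133 t 20.15
units shift (tool now) [0.045 0.102 1.225] (at target rot) [0.202 0.099 1.209] turn [-0.00034 -0.02049 -0.00018]
```

View pics/scene9z.png

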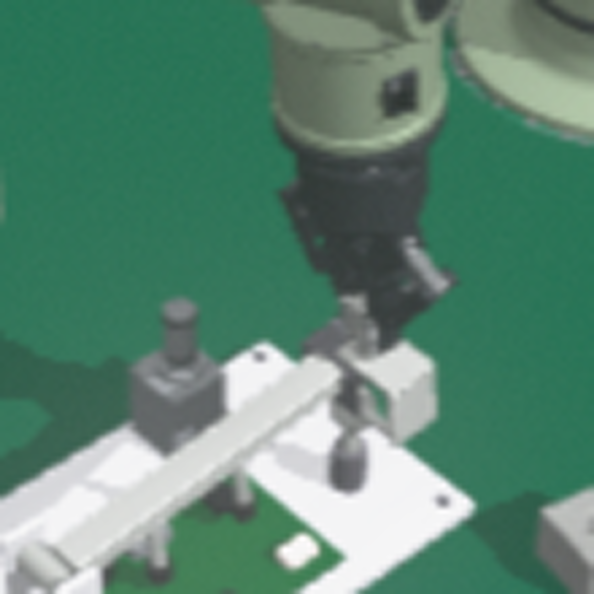

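```bash

python3 -m handwheel '[[-0.026,0,-0.23,0,0.00375,0],[-0.026,0,-0.23,0,0.00375,0],[-0.026,0,-0.23,0,0.00375,0],[-0.026,0,-0.23,0,0.00375,0],[-0.026,0,-0.23,0,0.00375,0],[0,0,0,0,0,0],[0,0,0,0,0,0],[0,0,0,0,0,0]]'
python3 go.py .5658 .1312 .125 2.9326
python3 - <<'E'
from workcell import bot
from h import *
f=bot.grab_frame("scene"); a=f["pixels"]; cv2.imwrite("pics/scene10.png",a); C=cam(f)
x0,y0=220,130;k=5.4
im=cv2.resize(a[y0:y0+110,x0:x0+110],None,fx=k,fy=k,interpolation=cv2.INTER_CUBIC)
# plug overlay home + predicted beam top edges at theta
m=np.array([.5932,-.004]); o=m-(Rz(-.209)@[-.06,-.108,0])[:2]; p=[o[0],o[1],-.209]
for th in (.2,.25):
  for y in (-.013,.013):
    X=[]
    for x in (-.02,-.2): 
        c,s=np.cos(th),np.sin(th); X.append([.13+x*c+.01*s,y,.1-x*s+.01*c])
    u=np.round((C.proj(fix(p,X))-[x0,y0]+.5)*k-.5).astype(int); cv2.line(im,tuple(map(int,u[0])),tuple(map(int,u[1])),(0,0,255) if th==.25 else (255,0,0),1)
cv2.imwrite("pics/scene10z.png",im)
overlay(a,C,[.5932,-.004,.02],[0,0,1],225,150,60,10,"pics/ov10.png")
f=bot.grab_frame("top"); cv2.imwrite("pics/top10.png",f["pixels"])
E
```

```text
clock: 21.2
position: [0.5781, 0.1261, 0.1827]
tool_rot: [-3.139, -0.246, 2.931]
force: [-4.4, -7.7, -1.7]
grip_width: 0.0129
pos [0.5781 0.1261 0.1827] rot [-3.139  -0.246   2.9314] F [-4.4 -7.7 -1.7] w 0.0129 t 21.2
units shift (tool now) [-0.054  0.105  2.368] (at target rot) [0.524 0.099 2.31 ] turn [-0.00039 -0.03915 -0.00014]
```

View pics/scene10z.png

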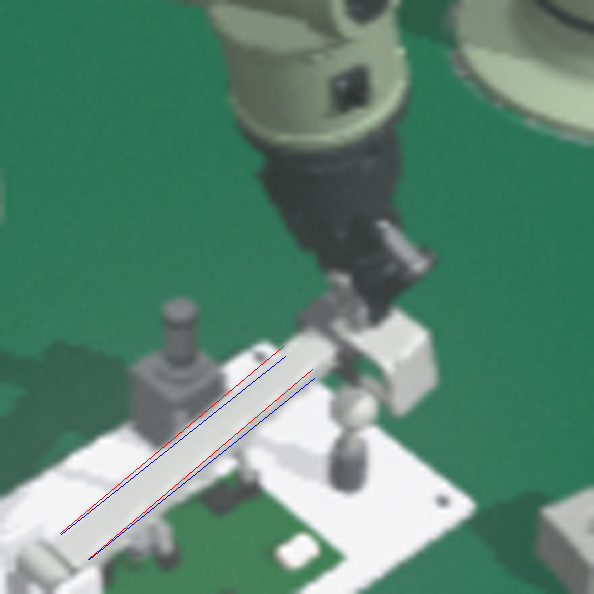

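View pics/ov10.png

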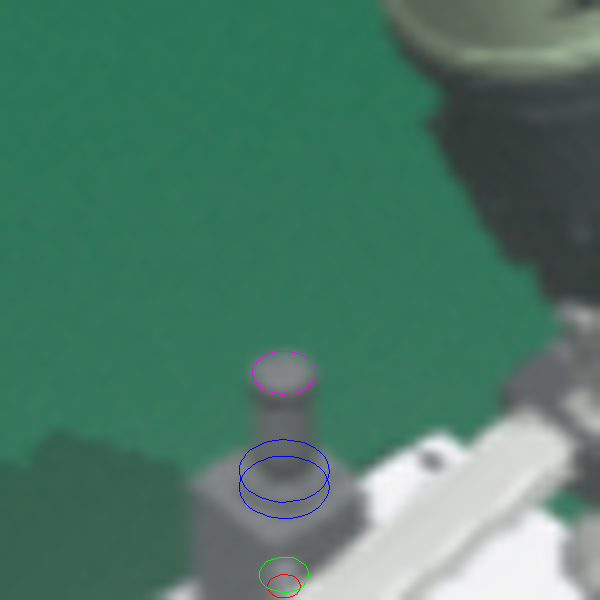

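View pics/top10.png

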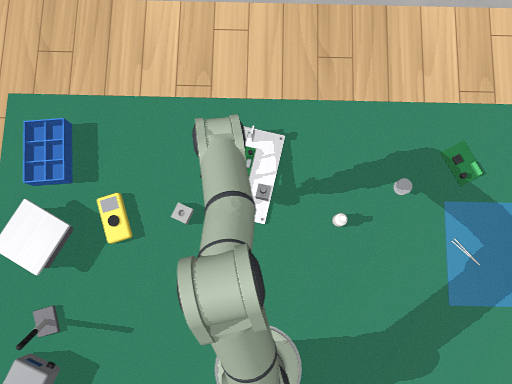

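```bash

python3 -m handwheel '[[-0.005,0,-0.05,0,0.0008,0],[0,0,0,0,0,0],[0,0,0,0,0,0],[0,0,0,0,0,0],[0,0,0,0,0,0],[0,0,0,0,0,0]]'
python3 -m handwheel '[[0,0,0,0,0,0],[0,0,0,0,0,0],[0,0,0,0,0,0],[0,0,0,0,0,0]]'
python3 - <<'E'
from workcell import bot
from h import *
o=bot.observe(); print(o["position"].round(4),o["tool_rot"].round(4),o["force"].round(1),o["grip_width"],np.abs(o["qd"]).max())
f=bot.grab_frame("scene"); a=f["pixels"]; cv2.imwrite("pics/scene11.png",a)
b=cv2.imread("pics/scene10.png"); print(cv2.absdiff(a,b)[120:260,180:340].max(-1).__gt__(40).sum())
print(bot.job_done())
E
```

```text
clock: 22.05
position: [0.5785, 0.126, 0.184]
tool_rot: [-3.139, -0.251, 2.931]
force: [-3.1, -8.1, -2.3]
grip_width: 0.0132
clock: 22.55
position: [0.5785, 0.126, 0.1839]
tool_rot: [-3.139, -0.251, 2.931]
force: [-3.1, -7.7, -0.8]
grip_width: 0.013
[0.5785 0.126  0.1839] [-3.139  -0.251   2.9313] [-3.1 -7.7 -0.8] 0.01295255614064357 0.0027749373893817685
5
the job is handed in; nothing more can be done
None
```

The plug is home in the discharge socket, and the gripper is still holding the hold-down arm up, about 6 cm off the ball. I handed the job in at about 22.6 s of the 61 s allowed.

- **Plug:** I slid it out of the stand and into the socket. Contact came at 90.3 mm tool height, against 90 mm expected. The upward force rose to about 23 N. After release, and again with the arm raised, the camera overlay put the plug's top at the home height.
- **Latch:** With the plug home, I pinched the handle and pulled it along the fixture's +y. The travel is about 15 to 16 mm, worked out from the hand's movement and a spring force of about 8 N. The latch was not measured directly. The arm then lifted without binding.
- **Final state:** I raised the arm along its arc to about 0.25 rad. The tool rose 58.5 mm, which puts the cup about 60 mm up. In the scene picture the ball is bare, and the beam lies on the line predicted for 0.25 rad. The arm is still, with the grip holding and about 8 N on the wrist.

**Small disagreements:**
- The tool rose about 1.5 mm less than a rigid grip at that angle would give, so the handle slipped slightly in the pads or there is some play.
- The two cameras disagreed by 2 to 4 mm on the fixture's position.
- The robot hid the socket and the coupler from the top camera, so the plug fit and the lift were checked with the scene camera and forces only.

In the last top picture the meter, bottle and spool look where they started. I checked that by eye and did not measure it.

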